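# Weigh the pill organizer on the pan balance

## Task

The filled pill organizer is going out by post and must be weighed: first set it flat in the middle of the balance's round pan and let go, then stand steel counterweights on the square pan until the beam floats level, its pointer resting between the two black marks. Set things down gently, leave the counterweights you do not need standing on their wooden tray, and do not disturb the other things on the table.

Things in the scene. Friction and masses are not known exactly. Their poses are not given: they have to be found in the camera images.
- balance: Grey two-pan table balance, fixed to the table: base 100 mm (x) by 270 mm (y), 30 mm high. Origin under the middle of the base, z up; its beam lies along its own y, the round pan at +y and the square pan at -y, each 110 mm from the middle. In the middle an upright white scale plate 70 mm wide reaches 196 mm above the table.
- beam (a joint): Tilt of the beam, rad: 0 level, positive when the round pan is low, negative when the square pan is low; stops at +-0.16. A difference of load between the pans tilts it about 0.0015 rad per gram (so it is at the stop from about 107 g up), wherever the loads stand on the pans; it settles within about 1 s. The pointer is between the marks, and the beam level, within +-0.03 rad (20 g).
- pointer_tip (a point): Tip of the beam's thin dark pointer, which stands up in front (+x) of the white scale plate, 130 mm above the pivot (192 mm above the table); it leans to the side of the lower pan. Two black marks on the plate, 12 mm apart, show the level position between them.
- round_pan_top (a point): Centre of the upper face of the round steel pan, for the thing to be weighed: 113 mm across with a rim 4 mm high (flat inside for 106 mm). 88 mm above the table when the beam is level, +-18 mm at the stops; the pan always stays horizontal and gives way under load.
- square_pan_top (a point): Centre of the upper face of the flat square steel pan, for counterweights: 110 x 110 mm, no rim, sides parallel to the balance. 88 mm above the table when the beam is level, +-18 mm at the stops; the pan always stays horizontal and gives way under load.
- round_pan: The round pan with its stem; origin 26 mm below the centre of its upper face.
- square_pan: The square pan with its stem; origin 26 mm below the centre of its upper face.
- organizer: Round grey plastic pill organizer, filled, its weight unknown (about 170 to 210 g): disc 84 mm in diameter and 22 mm high with seven press-button lids, and a round grip hub in the middle, 28 mm in diameter, from 22 to 46 mm high. Origin at the centre of its underside, z up. Starts on the table to the left or right, the tray on the other side.
- tray: Flat square wooden tray, 130 x 130 mm and 8 mm thick, fixed; origin at the centre of its underside. The four counterweights stand on it about 60 mm apart in a square parallel to its sides.
- weight_100: 100 g counterweight: plain stainless steel cylinder 24 mm in diameter, body 28 mm high, with a small knob on top (37 mm high in all); origin at the centre of its underside, z up. Starts standing on the wooden tray, at any of its four places.
- weight_50a: 50 g counterweight: plain stainless steel cylinder 19 mm in diameter, body 22 mm high, with a small knob on top (31 mm high in all); origin at the centre of its underside, z up. Starts standing on the wooden tray, at any of its four places. One of two alike.
- weight_50b: 50 g counterweight: plain stainless steel cylinder 19 mm in diameter, body 22 mm high, with a small knob on top (31 mm high in all); origin at the centre of its underside, z up. Starts standing on the wooden tray, at any of its four places. One of two alike.
- weight_20: 20 g counterweight: plain stainless steel cylinder 14 mm in diameter, body 16 mm high, with a small knob on top (25 mm high in all); origin at the centre of its underside, z up. Starts standing on the wooden tray, at any of its four places.
- pen_cup: Bystander: clear acrylic pen cup, 72 mm across, 95 mm high, with pens standing to 145 mm; origin at the centre of its underside.
- nail_clipper: Bystander: steel nail clipper, 56 mm long, 13 mm high, lying on the table; origin under its middle.
- vase: Bystander: empty green glass vase, 84 mm across, 165 mm high; origin at the centre of its underside.
- mirror: Bystander: small wooden hand mirror lying flat, disc 96 mm across and 10 mm thick, handle 85 mm long toward its -x; origin under the middle of the disc.
There are look-alikes about, which are no part of the job. Of the things shaped like the organizer, the grey one is meant.

How it is judged:
By the outcome, as a careful person would: the job done as asked, in the order asked, and still so for the second after the job is handed in, with the robot touching nothing.
It also fails if it takes over 70 s, if anything falls off the work surface, if the arm or the gripper's body presses on something with over 40 N, if the wrist force passes 120 N, or if a joint passes its speed limit or range.

## Robot

A 7-joint arm with a two-finger parallel gripper is mounted at the origin on the work surface. World frame = base frame: x ahead of the robot, y to its left, z up, the work surface at z = 0. Lengths are in m, angles in rad, forces in N, time in s.
With the tool pointing down it reaches from about 0.425 to 1.025 m from the base axis. Payload 3.6 kg.
Tool frame: the origin (TCP) lies between the finger pads; the fingertips stand 17 mm ahead of it and the grasp point (between the pads) lies 2 mm behind it; z points along the fingers, y is the direction in which the jaws open and shut (so a half turn about z gives the same grasp; the last joint's range is limited). The gripper opens to 85 mm and grips with 20 to 120 N. Pads are 22 mm wide; open, the fingers measure 114 mm over their backs; the gripper's body (76 mm by 85 mm) begins 54 mm behind the grasp point. The pads swing forward as they close: fully open they stand 13 mm farther back than shut.
Start: joints at [-1.359, 0.591, 0.048, 1.609, -0.033, 0.943, -0.034], TCP at [0.218, 0.691, 0.248] pointing down, gripper open.
Joint ranges: [-2.69, 2.69], [-0.47, 2.24], [-1.27, 1.36], [0.19, 2.51], [-1.53, 4.68], [0.08, 2.07], [-3.09, 3.09]. Speed limits (rad/s): [2.57, 2.57, 3.14, 3.14, 3.14, 3.14, 3.14].

## Interface

Orientations are given as a unit quaternion [w, x, y, z].
In Python, from cell import robot, vision gives the robot as it stands. The module is installed in compiled form; this text tells all that it offers.
- The arm moves only by the tool carry_out, never from a script. Its argument "moves" is a list of rows, each a list of 3 entries, a list of its own where there are three numbers: the shift along the tool's x, y, z in mm, then the turn about the tool's z in rad, then the opening, from 0 (shut) to 1 (fully open). A call has 1 to 20 rows; each row is the pose to reach, as a shift and turn from the pose measured when the call began, along the tool's axes at that moment; what a row does not reach only later rows make up. A row lasts 1/12 s, in which the tool goes at most 41.7 mm and 7.16 degrees, less where a joint would pass 70% of its speed; a pose out of reach is approached as far as the arm can. A call with a gripper value outside its range is refused whole. The fingers move at their own pace and stop on an object; the grip force is fixed at half the most. Time passes only in rows, so rows that repeat a pose let the fingers close. It gives the time, the measured TCP pose, the force and the opening at its end, in the units of the state.
- robot.sense(): the state, without advancing time (a new reading comes with each control period).
- vision.snapshot(name): name is "scene" or "side" or "wrist"; returns the picture (420x560x3 uint8, blue, green, red); there is no depth.
- vision.camera_model(name): a dict with "vertical_fov" (degrees; the focal length in pixels is half the picture's height over the tangent of half this angle, whatever the lens; pixels are square), "cx", "cy" (the principal point, pixels), "R" (3x3) and "t" (3): a world point X has camera coordinates R X + t. Camera axes: x right, y down, z forward; pixel columns grow to the right and rows downward; lengths in m; the calibration is good to about 2 mm. A picture is of the moment at which its call begins: read the wrist's pose just before it. camera_model takes no time and is no camera call; for the wrist camera it gives the pose at the moment of the call.
- robot.finish_job(): hands the job in, once; it reports no verdict.
The state is a dict: "clock": time; "joints": joint angles; "qvel": joint speeds; "tau": joint torques, N m; "position": TCP position; "ee_rot": TCP orientation; "contact_force": force on the tool from outside, world axes, zero at the start; "wrist_torque": the same for the moment, N m; "grip_width": opening from 0.0 (shut) to 1.0 (fully open).
Only numpy, scipy, OpenCV 4.12 (cv2) and the standard library are available. Lean on these libraries where they do the work, as an engineer would, in place of code of your own. Each camera call takes 0.05 s, during which the arm holds its last target.

## Working session

There is one attempt and no reset: what is moved stays moved. The work goes in short steps, Python scripts to look and compute and a tool call to move; the robot and the scene stay as the last step left them, time stands still between calls to the robot, and variables do not carry over. Pictures are saved under pics/ and viewed, and the job is handed in when it is done.

Besides the shell and the picture viewer there is one more tool, called after "Emit:" as name(argument=value, ...), one argument or row to a line, values as JSON. carry_out: Moves the arm, as the interface text tells. Its arguments: {"type":"object","properties":{"moves":{"type":"array","items":{"type":"array"}}},"required":["moves"]}

```bash
mkdir -p pics; cat > h.py <<'E'
import numpy as np, cv2
from cell import robot, vision
def snap(n,f):
    m=vision.camera_model(n); im=vision.snapshot(n); cv2.imwrite('pics/'+f+'.png',im); np.savez('pics/'+f+'.npz',im=im,R=np.array(m['R']),t=np.array(m['t']),k=np.array([m['vertical_fov'],m['cx'],m['cy']])); return im
class V:
    def __init__(s,f):
        d=np.load('pics/'+f+'.npz'); s.im=d['im'];s.R=d['R'];s.t=d['t'];s.fov,s.cx,s.cy=d['k'];s.f=s.im.shape[0]/2/np.tan(np.radians(s.fov)/2); s.c=-s.R.T@s.t
    def ray(s,u,v):
        d=s.R.T@np.array([(u-s.cx)/s.f,(v-s.cy)/s.f,1]); return d/np.linalg.norm(d)
    def plane(s,u,v,z):
        d=s.ray(u,v); return s.c+d*(z-s.c[2])/d[2]
    def proj(s,X):
        p=s.R@np.array(X)+s.t; return np.array([s.f*p[0]/p[2]+s.cx,s.f*p[1]/p[2]+s.cy])
E
python3 - <<'E'
from h import *
for n in ['scene','side','wrist']:
    snap(n,n+'0'); v=V(n+'0'); print(n,v.c.round(3),v.fov,v.cx,v.cy,v.R.round(2).tolist())
s=robot.sense(); print({k:np.round(x,3) for k,x in s.items()})
E
```

```text
scene [1.284 0.194 1.147] 48.793336170752056 276.7443228276227 209.12193254311322 [[-0.2, 0.98, -0.01], [0.8, 0.16, -0.58], [-0.57, -0.12, -0.81]]
side [ 0.534 -0.834  0.795] 48.85666921423306 270.724113399017 210.47557036904556 [[1.0, -0.06, 0.0], [-0.03, -0.62, -0.78], [0.05, 0.78, -0.62]]
wrist [0.143 0.716 0.373] 64.41616659456231 279.36561760249907 203.59082896820246 [[0.3, 0.95, -0.0], [0.91, -0.29, 0.31], [0.3, -0.09, -0.95]]
{'clock': np.float64(0.15), 'joints': array([-1.358,  0.592,  0.048,  1.61 , -0.033,  0.943, -0.034]), 'qvel': array([ 0.   , -0.004,  0.   , -0.004, -0.001, -0.001, -0.   ]), 'tau': array([ 3.0000e-03, -5.4925e+01,  1.5500e+00, -1.9845e+01,  1.0000e-02,
        6.0000e-03, -0.0000e+00]), 'position': array([0.218, 0.691, 0.247]), 'ee_rot': array([-0.   ,  0.152,  0.988, -0.001]), 'contact_force': array([-0.013, -0.195,  0.513]), 'wrist_torque': array([-0.072,  0.061,  0.033]), 'grip_width': np.float64(0.999)}
```

View pics/scene0.png

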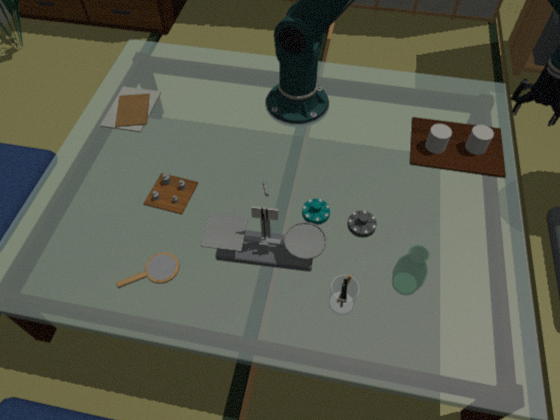

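View pics/side0.png

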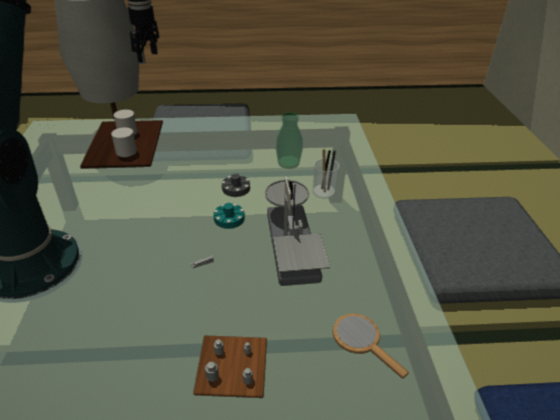

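View pics/wrist0.png

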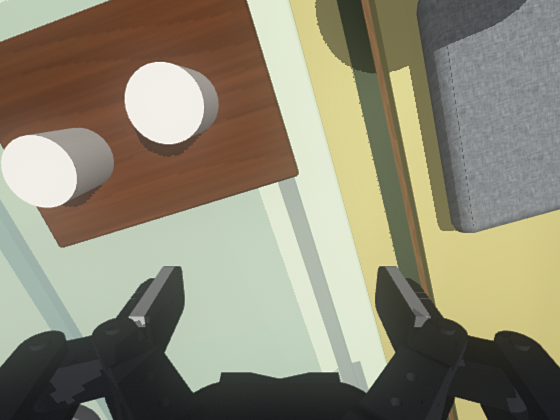

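The scene view shows the grey organizer at (362,222), the teal look-alike at (316,210), the round pan at (304,240), the square pan at (225,232) and the tray with its weights at (171,192). The side view has the organizer at (236,185), the round pan at (287,194), the square pan at (300,252) and the tray at (232,365). I'll zoom in on these.

```bash
python3 - <<'E'
from h import *
a=V('scene0').im; b=V('side0').im
def z(im,x0,x1,y0,y1,k,f): cv2.imwrite('pics/'+f+'.png',cv2.convertScaleAbs(cv2.resize(im[y0:y1,x0:x1],None,fx=k,fy=k,interpolation=cv2.INTER_CUBIC),alpha=1.3))
z(a,190,390,180,280,4,'za'); z(a,130,230,160,220,6,'zb'); z(b,180,340,150,290,4,'zc'); z(b,180,280,325,400,6,'zd')
E
```

```text
(no output)
```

View pics/za.png

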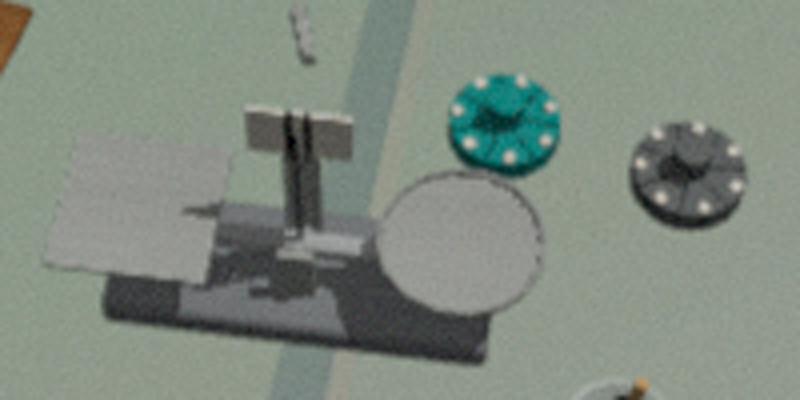

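View pics/zb.png

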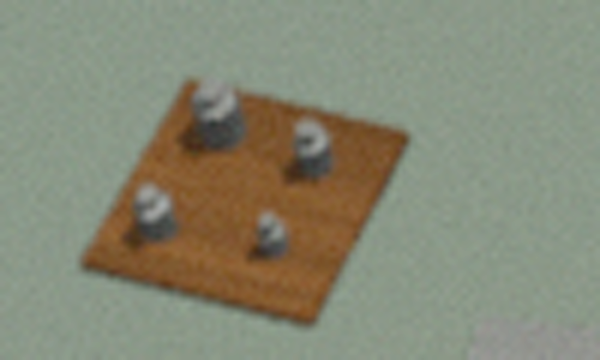

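View pics/zc.png

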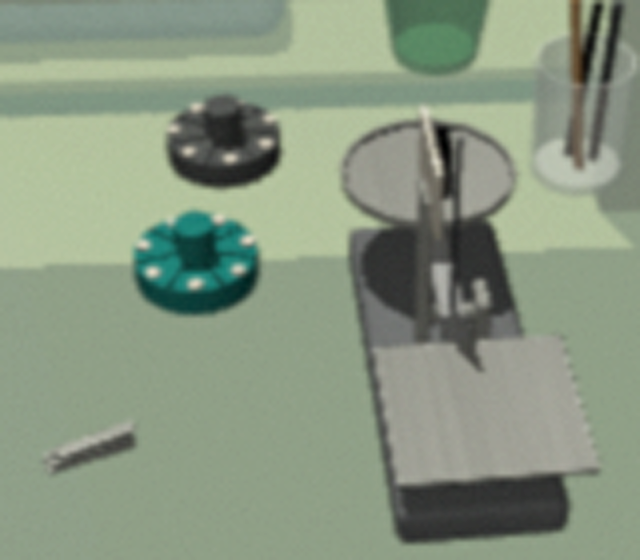

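View pics/zd.png

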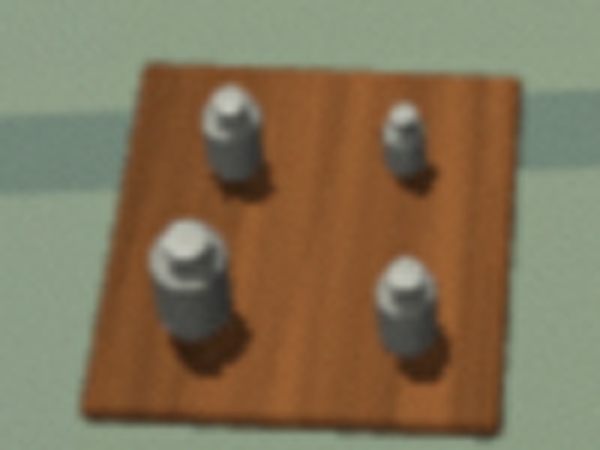

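```bash
cat >> h.py <<'E'
def tri(v1,p1,v2,p2):
    A=[];b=[]
    for v,p in((v1,p1),(v2,p2)):
        d=v.ray(*p);P=np.eye(3)-np.outer(d,d);A.append(P);b.append(P@v.c)
    X=np.linalg.lstsq(np.vstack(A),np.hstack(b),rcond=None)[0]
    return X, [np.linalg.norm(v.proj(X)-p) for v,p in((v1,p1),(v2,p2))]
E
python3 - <<'E'
from h import *
a=V('scene0');b=V('side0')
A=lambda x,y:((x+.5)/4+190-.5,(y+.5)/4+180-.5)
B=lambda x,y:((x+.5)/6+130-.5,(y+.5)/6+160-.5)
C=lambda x,y:((x+.5)/4+180-.5,(y+.5)/4+150-.5)
D=lambda x,y:((x+.5)/6+180-.5,(y+.5)/6+325-.5)
for n,p,q,z in [('w100',B(210,90),D(187,236),.045),('50a',B(311,132),D(231,102),.039),('50b',B(149,193),D(407,276),.039),('20',B(268,222),D(404,118),.033),('hub',A(688,158),C(222,104),.046),
 ('sqNE?',A(75,135),C(398,485),.1),('sq2',A(232,148),C(373,350),.1),('sq3',A(207,283),C(565,337),.1),('sq4',A(43,265),C(598,470),.1),('round',A(461,242),C(429,171),.08),('plate L',A(247,105),C(428,190),.196),('plateR',A(354,120),C(425,110),.196)]:
    X,e=tri(a,p,b,q); print(n,X.round(4),np.round(e,2),a.plane(*p,z).round(4),b.plane(*q,z).round(4))
for n,p in [('t1',D(148,63)),('t2',D(522,78)),('t3',D(500,436)),('t4',D(80,416))]: print(n,b.plane(*p,.008).round(4))
E
```

```text
w100 [ 0.4547 -0.336   0.044 ] [0.18 0.3 ] [ 0.456  -0.3357  0.045 ] [ 0.4543 -0.3363  0.045 ]
50a [ 0.4651 -0.2803  0.0345] [0.06 0.1 ] [ 0.4682 -0.2783  0.039 ] [ 0.4657 -0.2837  0.039 ]
50b [ 0.5207 -0.3477  0.0365] [0.27 0.44] [ 0.5216 -0.3462  0.039 ] [ 0.5214 -0.3498  0.039 ]
20 [ 0.5211 -0.2856  0.0292] [0.08 0.12] [ 0.5234 -0.2839  0.033 ] [ 0.5213 -0.2885  0.033 ]
hub [0.4998 0.2783 0.0432] [1.36 1.36] [0.5062 0.2765 0.046 ] [0.4968 0.2787 0.046 ]
sqNE? [ 0.595  -0.1476  0.0857] [0.74 0.98] [ 0.6065 -0.1437  0.1   ] [ 0.5922 -0.1597  0.1   ]
sq2 [ 0.5867 -0.0378  0.0857] [0.03 0.04] [ 0.5962 -0.0347  0.1   ] [ 0.5856 -0.0538  0.1   ]
sq3 [ 0.6974 -0.0298  0.0852] [0.83 0.95] [ 0.7034 -0.0258  0.1   ] [ 0.6955 -0.0483  0.1   ]
sq4 [ 0.7019 -0.1396  0.0845] [0.2  0.25] [ 0.7109 -0.135   0.1   ] [ 0.6979 -0.1544  0.1   ]
round [0.6333 0.131  0.0886] [0.05 0.06] [0.6282 0.1305 0.08  ] [0.6344 0.1429 0.08  ]
plate L [ 0.6173 -0.0151  0.1832] [0.29 0.33] [ 0.6253 -0.0121  0.196 ] [ 0.616  -0.0329  0.196 ]
plateR [0.6207 0.0552 0.1893] [0.57 0.62] [0.6237 0.0567 0.196 ] [0.6207 0.0439 0.196 ]
t1 [ 0.4341 -0.2438  0.008 ]
t2 [ 0.5611 -0.2567  0.008 ]
t3 [ 0.5481 -0.3858  0.008 ]
t4 [ 0.4207 -0.3724  0.008 ]
```

```bash
cat >> h.py <<'E'
from scipy.spatial.transform import Rotation as Ro
def rot(): 
    q=robot.sense()['ee_rot']; return Ro.from_quat([q[1],q[2],q[3],q[0]]).as_matrix()
def sh(*X):
    s=robot.sense(); R=rot(); print('pos',np.round(s['position'],4),'R',R.round(3).tolist(),'t',round(float(s['clock']),2),'g',round(float(s['grip_width']),3),'F',np.round(s['contact_force'],2))
    for x in X: print(x,'->',(R.T@(np.array(x)-s['position'])*1000).round(1))
E
python3 - <<'E'
from h import *
a=V('scene0');b=V('side0')
sh((.47,.32,.25),(.4985,.2783,.2))
print('cup',b.plane(325,191,0),a.plane(342,305,0),'vase',a.plane(405,282,0.0),b.plane(289,163,0),'teal',b.plane(196/4+180,262/4+150,0.01))
E
```

```text
pos [0.2181 0.6908 0.2474] R [[-0.954, 0.301, -0.0], [0.301, 0.954, -0.002], [-0.0, -0.002, -1.0]] t 0.15 g 0.999 F [-0.01 -0.2   0.51]
(0.47, 0.32, 0.25) -> [-351.8 -277.8   -2.1]
(0.4985, 0.2783, 0.2) -> [-391.5 -308.9   48. ]
cup [0.75781082 0.25326471 0.        ] [0.75846891 0.25485388 0.        ] vase [0.65832167 0.41523763 0.        ] [0.66569628 0.41010196 0.        ] teal [0.47928771 0.1409368  0.01      ]
```

Emit:
carry_out(
  moves=[
    [[-35,-28,0],0,0.7],
    [[-75,-60,0],0,0.7],
    [[-115,-90,0],0,0.7],
    [[-150,-118,0],0,0.7],
    [[-188,-148,0],0,0.7],
    [[-225,-178,0],0,0.7],
    [[-262,-207,0],0,0.7],
    [[-300,-237,0],0,0.7],
    [[-335,-265,15],0,0.7],
    [[-365,-290,30],0,0.7],
    [[-391,-309,48],0,0.7],
    [[-391,-309,48],0,0.7],
    [[-391,-309,48],0,0.7],
    [[-391,-309,48],0,0.7],
  ],
)

```text
clock: 1.32
position: [0.4993, 0.2737, 0.1988]
ee_rot: [-0.001, 0.156, 0.988, -0.003]
contact_force: [0.0, 0.7, 0.3]
grip_width: 0.7
```

```bash
python3 - <<'E'
from h import *
sh(); snap('wrist','w1'); v=V('w1'); print(v.proj((.4985,.2783,.046)))
E
```

```text
pos [0.4993 0.2737 0.1988] R [[-0.951, 0.308, -0.002], [0.308, 0.951, -0.005], [0.0, -0.005, -1.0]] t 1.32 g 0.7 F [0.03 0.71 0.32]
[283.8517484 188.8869511]
```

View pics/w1.png

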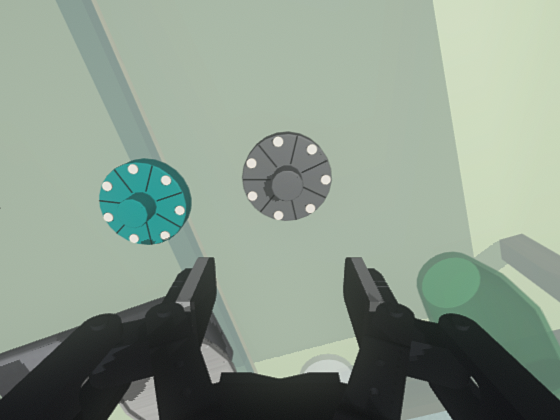

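The wrist view shows the grey hub top at (288,184), the teal look-alike to its left and the vase at the right.

```bash
python3 - <<'E'
from h import *
v=V('w1'); im=v.im
print(v.plane(288,184.5,.046)); h=v.plane(288,184.5,.046)
m=(cv2.cvtColor(im,cv2.COLOR_BGR2HSV)[...,2]<125).astype(np.uint8); m[:,:235]=0;m[:,340:]=0;m[235:]=0;m[:120]=0
print(m.sum()); c=max(cv2.findContours(m,0,2)[0],key=cv2.contourArea); print(cv2.fitEllipse(c), [v.plane(*cv2.fitEllipse(c)[0],z)[:2].round(4) for z in(.022,.015)])
sh((h[0],h[1],.1),(h[0],h[1],.044))
E
```

```text
[0.49586108 0.2828984  0.046     ]
4921
((285.2898254394531, 176.78358459472656), (79.5965576171875, 85.3782730102539), 142.7645263671875) [array([0.4942, 0.2813]), array([0.4958, 0.2808])]
pos [0.4982 0.2769 0.1994] R [[-0.953, 0.304, -0.002], [0.304, 0.953, -0.003], [0.001, -0.003, -1.0]] t 1.37 g 0.699 F [0.15 0.34 0.31]
(np.float64(0.49586107738400187), np.float64(0.2828983995948326), 0.1) -> [ 4.   5.3 99.4]
(np.float64(0.49586107738400187), np.float64(0.2828983995948326), 0.044) -> [  3.9   5.4 155.4]
```

Emit:
carry_out(
  moves=[
    [[3,3,30],0,0.7],
    [[4,4,60],0,0.7],
    [[4,4,90],0,0.7],
    [[4,4,115],0,0.7],
    [[4,4,135],0,0.7],
    [[4,4,147],0,0.7],
    [[4,4,153],0,0.7],
    [[4,4,153],0,0.7],
    [[4,4,153],0,0.7],
    [[4,4,153],0,0.45],
    [[4,4,153],0,0.35],
    [[4,4,153],0,0.2],
    [[4,4,153],0,0.2],
    [[4,4,153],0,0.2],
    [[4,4,153],0,0.2],
    [[4,4,153],0,0.2],
  ],
)

```text
clock: 2.7
position: [0.496, 0.2818, 0.0479]
ee_rot: [0.0, 0.154, 0.988, -0.001]
contact_force: [-1.1, 0.1, 5.8]
grip_width: 0.3
```

```bash
python3 - <<'E'
from h import *
sh((.4955,.282,.16),(.6333,.131,.18)); snap('wrist','w2')
E
```

```text
pos [0.496  0.2818 0.0479] R [[-0.952, 0.305, -0.0], [0.305, 0.952, -0.002], [-0.0, -0.002, -1.0]] t 2.7 g 0.3 F [-1.09  0.13  5.85]
(0.4955, 0.282, 0.16) -> [ 5.000e-01 -1.000e-01 -1.121e+02]
(0.6333, 0.131, 0.18) -> [-176.8 -102.  -131.9]
```

View pics/w2.png

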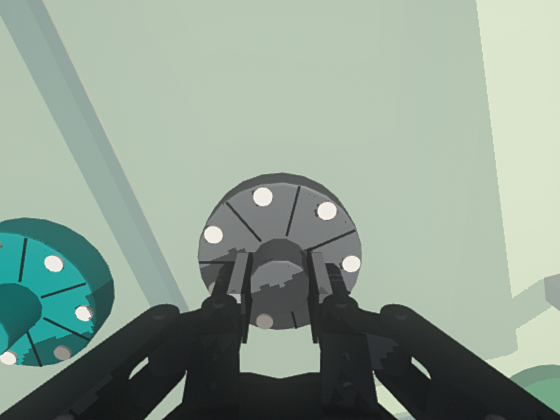

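Gripped on the hub (opening 0.30). Next I lift it and carry it over the round pan.

Emit:
carry_out(
  moves=[
    [[0,0,-10],0,0.2],
    [[0,0,-30],0,0.2],
    [[0,0,-55],0,0.2],
    [[0,0,-85],0,0.2],
    [[0,0,-115],0,0.2],
    [[-10,-6,-135],0,0.2],
    [[-32,-18,-142],0,0.2],
    [[-58,-33,-142],0,0.2],
    [[-84,-48,-142],0,0.2],
    [[-110,-63,-142],0,0.2],
    [[-136,-78,-142],0,0.2],
    [[-158,-91,-142],0,0.2],
    [[-171,-99,-142],0,0.2],
    [[-177,-102,-142],0,0.2],
    [[-177,-102,-142],0,0.2],
    [[-177,-102,-142],0,0.2],
    [[-177,-102,-142],0,0.2],
  ],
)

```text
clock: 4.17
position: [0.6319, 0.1334, 0.1899]
ee_rot: [-0.001, 0.153, 0.988, -0.0]
contact_force: [-0.5, 0.7, -2.8]
grip_width: 0.296
```

```bash
python3 - <<'E'
from h import *
sh((.6333,.131,.14)); snap('wrist','w3'); snap('scene','s3'); snap('side','d3')
im=np.vstack([cv2.resize(V('s3').im[170:310,180:400],(550,350)),])
im2=cv2.resize(V('d3').im[110:290,180:360],(350,350))
cv2.imwrite('pics/m3.png',np.hstack([im,im2])[:,:800])
E
```

```text
pos [0.6319 0.1334 0.1899] R [[-0.953, 0.302, -0.002], [0.302, 0.953, -0.0], [0.002, -0.001, -1.0]] t 4.17 g 0.296 F [-0.51  0.72 -2.82]
(0.6333, 0.131, 0.14) -> [-2.2 -1.8 49.9]
```

View pics/w3.png

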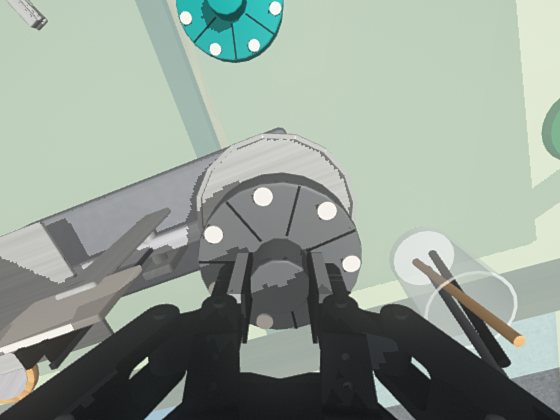

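View pics/m3.png

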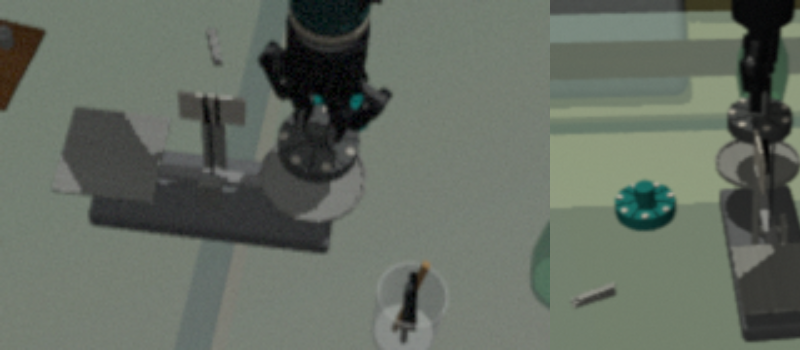

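The wrist view shows the organizer held level over the round pan, with the pan's far rim visible from about (200,190) through (275,135) to (352,195). I'll fit a circle to that rim arc.

```bash
python3 - <<'E'
from h import *
from scipy.optimize import least_squares
v=V('w3'); im=v.im
cv2.imwrite('pics/w3z.png',cv2.resize(im[110:260,170:380],None,fx=3.8,fy=3.8,interpolation=cv2.INTER_CUBIC))
P=np.array([v.plane(u,w,.092)[:2] for u,w in [(213,165),(240,145),(275,136),(310,143),(340,165),(352,195)]])
r=least_squares(lambda p:np.hypot(*(P-p[:2]).T)-.0565,[.63,.13]); print(r.x,r.fun.round(4))
E
```

```text
[0.63400623 0.13124415] [ 0.     -0.0006  0.      0.0002  0.0008 -0.0009]
```

View pics/w3z.png

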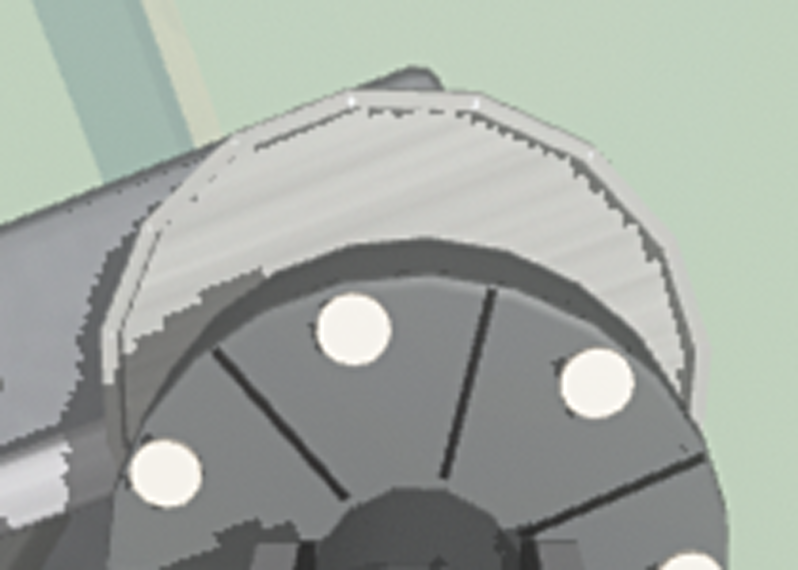

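Emit:
carry_out(
  moves=[
    [[-2,-2,12],0,0.2],
    [[-2,-2,28],0,0.2],
    [[-2,-2,40],0,0.2],
    [[-2,-2,46],0,0.2],
    [[-2,-2,49],0,0.2],
    [[-2,-2,51],0,0.2],
    [[-2,-2,53],0,0.2],
    [[-2,-2,55],0,0.2],
    [[-2,-2,57],0,0.2],
    [[-2,-2,59],0,0.2],
    [[-2,-2,61],0,0.2],
    [[-2,-2,63],0,0.2],
    [[-2,-2,65],0,0.2],
    [[-2,-2,67],0,0.2],
    [[-2,-2,69],0,0.2],
    [[-2,-2,70],0,0.2],
    [[-2,-2,70],0,0.2],
    [[-2,-2,70],0,0.2],
  ],
)

```text
clock: 5.82
position: [0.6335, 0.1302, 0.1199]
ee_rot: [-0.001, 0.153, 0.988, -0.001]
contact_force: [-0.1, -1.3, -0.2]
grip_width: 0.3
```

```bash
python3 - <<'E'
from h import *
sh(); snap('side','d4');snap('wrist','w4')
im2=cv2.resize(V('d4').im[110:290,200:340],(467,600))
cv2.imwrite('pics/m4.png',im2)
E
```

```text
pos [0.6335 0.1302 0.1199] R [[-0.953, 0.302, -0.001], [0.302, 0.953, -0.001], [0.001, -0.001, -1.0]] t 5.82 g 0.3 F [-0.12 -1.32 -0.21]
```

View pics/m4.png

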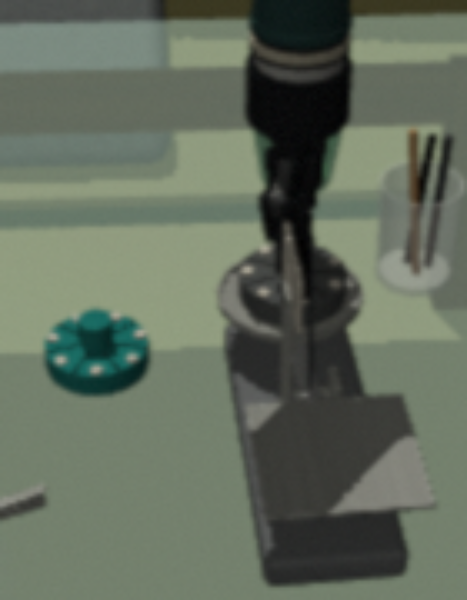

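View pics/w4.png

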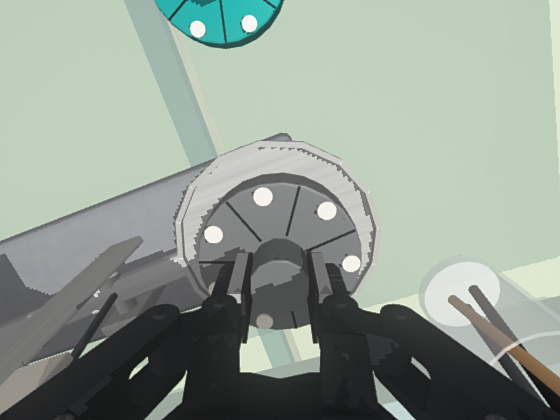

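Wrist force went from -2.8 to -0.2 N, so the pan carries the load. Releasing and lifting.

Emit:
carry_out(
  moves=[
    [[0,0,0],0,0.34],
    [[0,0,0],0,0.38],
    [[0,0,0],0,0.45],
    [[0,0,0],0,0.5],
    [[0,0,0],0,0.5],
    [[0,0,-4],0,0.5],
    [[0,0,-12],0,0.5],
    [[0,0,-25],0,0.5],
    [[0,0,-45],0,0.5],
    [[0,0,-75],0,0.5],
    [[0,0,-105],0,0.5],
    [[0,0,-135],0,0.5],
    [[0,0,-140],0,0.5],
    [[0,0,-140],0,0.5],
  ],
)

```text
clock: 7.08
position: [0.6358, 0.1307, 0.2645]
ee_rot: [0.003, 0.153, 0.988, 0.001]
contact_force: [-0.6, -0.7, -0.2]
grip_width: 0.498
```

```bash
python3 - <<'E'
from h import *
sh((.4547,-.336,.26)); snap('side','d5');snap('wrist','w5')
im2=cv2.resize(V('d5').im[110:290,200:340],(467,600))
cv2.imwrite('pics/m5.png',im2)
E
```

```text
pos [0.6358 0.1307 0.2645] R [[-0.953, 0.302, 0.006], [0.302, 0.953, 0.001], [-0.005, 0.003, -1.0]] t 7.08 g 0.498 F [-0.59 -0.67 -0.17]
(0.4547, -0.336, 0.26) -> [  31.6 -499.6    2.8]
```

View pics/m5.png

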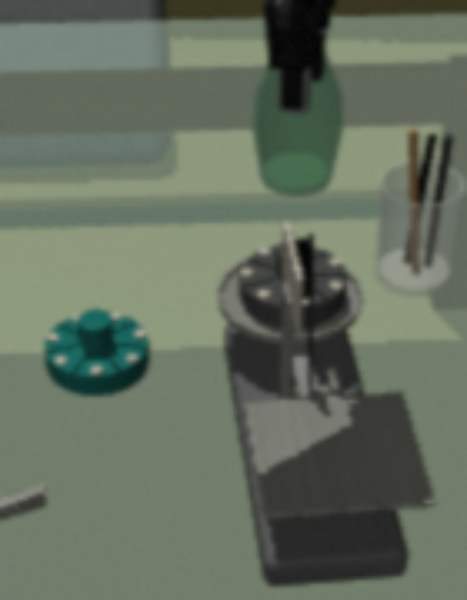

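View pics/w5.png

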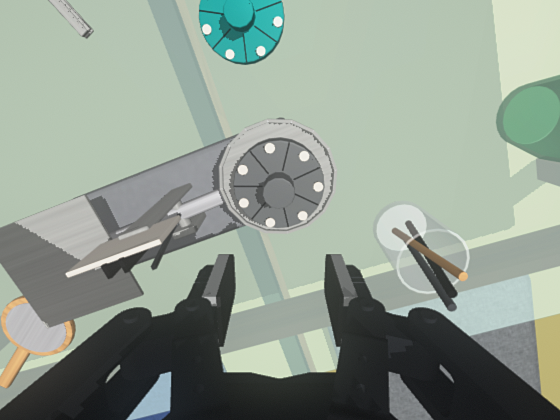

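The organizer sits flat and centred in the round pan, and the square pan is up. Next, over to the tray.

Emit:
carry_out(
  moves=[
    [[2,-35,0],0,0.5],
    [[5,-75,0],0,0.5],
    [[7,-115,0],0,0.5],
    [[10,-155,0],0,0.5],
    [[12,-195,0],0,0.5],
    [[15,-235,0],0,0.5],
    [[17,-275,0],0,0.5],
    [[20,-315,0],0,0.5],
    [[22,-355,10],0,0.5],
    [[25,-395,20],0,0.5],
    [[27,-435,35],0,0.5],
    [[30,-470,50],0,0.5],
    [[32,-495,62],0,0.5],
    [[32,-500,62],0,0.5],
    [[32,-500,62],0,0.5],
    [[32,-500,62],0,0.5],
    [[32,-500,62],0,0.5],
  ],
)

```text
clock: 8.6
position: [0.4528, -0.3347, 0.1988]
ee_rot: [-0.001, 0.151, 0.988, 0.0]
contact_force: [-0.2, -0.3, -0.2]
grip_width: 0.499
```

```bash
python3 - <<'E'
from h import *
sh(); snap('wrist','w6')
E
```

```text
pos [ 0.4528 -0.3347  0.1988] R [[-0.954, 0.299, -0.001], [0.299, 0.954, 0.001], [0.001, 0.0, -1.0]] t 8.6 g 0.499 F [-0.17 -0.28 -0.22]
```

View pics/w6.png

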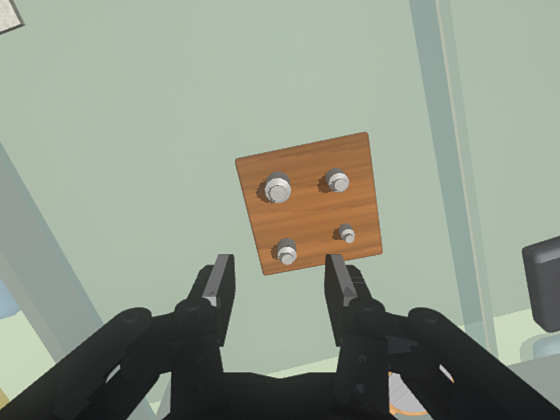

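The wrist view shows the knobs: 100 g at (278,195), one 50 g at (340,185), the other 50 g at (287,258) and 20 g at (348,239).

```bash
python3 - <<'E'
from h import *
v=V('w6'); im=v.im
cv2.imwrite('pics/w6z.png',cv2.resize(im[160:280,230:390],None,fx=5,fy=5,interpolation=cv2.INTER_CUBIC))
for n,p,z in [('100',(278,195),.045),('50a',(340,184.5),.039),('50b',(287,258),.039),('20',(347.5,239),.033)]: print(n,v.plane(*p,z).round(4))
E
```

```text
100 [ 0.456  -0.3358  0.045 ]
50a [ 0.4649 -0.2811  0.039 ]
50b [ 0.5199 -0.347   0.039 ]
20 [ 0.5209 -0.2869  0.033 ]
```

View pics/w6z.png

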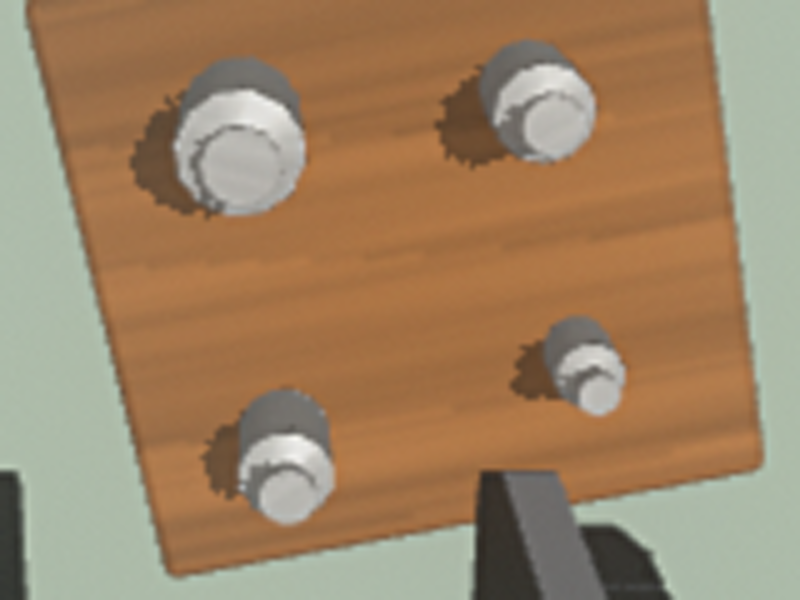

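Emit:
carry_out(
  moves=[
    [[-2,0,30],0,0.45],
    [[-3,0,65],0,0.45],
    [[-3,0,100],0,0.45],
    [[-3,0,130],0,0.45],
    [[-3,0,150],0,0.45],
    [[-3,0,162],0,0.45],
    [[-3,0,168],0,0.45],
    [[-3,0,168],0,0.45],
    [[-3,0,168],0,0.45],
    [[-3,0,168],0,0.35],
    [[-3,0,168],0,0.25],
    [[-3,0,168],0,0.15],
    [[-3,0,168],0,0.15],
    [[-3,0,168],0,0.15],
    [[-3,0,168],0,0.15],
  ],
)

```text
clock: 9.9
position: [0.4567, -0.3362, 0.0327]
ee_rot: [0.001, 0.151, 0.989, -0.0]
contact_force: [0.2, 0.2, 6.5]
grip_width: 0.255
```

```bash
python3 - <<'E'
from h import *
sh((.63,-.11,.19)); snap('wrist','w7')
E
```

```text
pos [ 0.4567 -0.3362  0.0327] R [[-0.954, 0.299, 0.002], [0.299, 0.954, -0.001], [-0.002, -0.001, -1.0]] t 9.9 g 0.255 F [0.19 0.22 6.45]
(0.63, -0.11, 0.19) -> [ -98.1  267.6 -157.3]
```

View pics/w7.png

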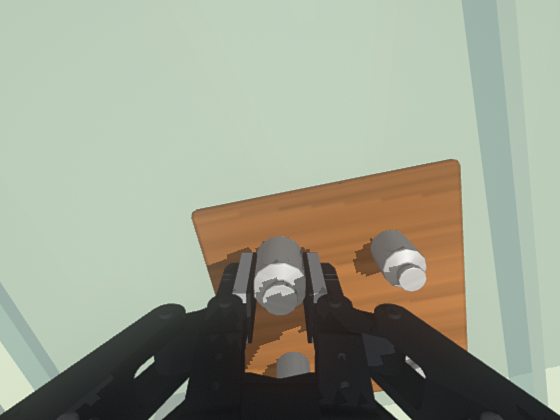

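Emit:
carry_out(
  moves=[
    [[0,0,-8],0,0.15],
    [[0,0,-30],0,0.15],
    [[0,0,-60],0,0.15],
    [[0,0,-95],0,0.15],
    [[-5,10,-130],0,0.15],
    [[-20,38,-152],0,0.15],
    [[-36,70,-157],0,0.15],
    [[-52,104,-157],0,0.15],
    [[-69,138,-157],0,0.15],
    [[-86,172,-157],0,0.15],
    [[-103,206,-157],0,0.15],
    [[-120,238,-157],0,0.15],
    [[-133,264,-157],0,0.15],
    [[-140,278,-157],0,0.15],
    [[-142,281,-157],0,0.15],
    [[-142,281,-157],0,0.15],
    [[-142,281,-157],0,0.15],
    [[-142,281,-157],0,0.15],
  ],
)

```text
clock: 11.45
position: [0.6739, -0.1137, 0.1899]
ee_rot: [0.0, 0.153, 0.988, -0.001]
contact_force: [-0.0, -0.7, -1.9]
grip_width: 0.251
```

```bash
python3 - <<'E'
from h import *
sh((.6765,-.11,.15)); snap('wrist','w8')
v=V('w8')
for x,y in((55,55),(-55,55),(-55,-55),(55,-55)):
    c,s=np.cos(.055),np.sin(.055); print(v.proj((.6453+(c*x-s*y)/1e3,-.0887+(s*x+c*y)/1e3,.106)).round(),end=' ')
E
```

```text
pos [ 0.6739 -0.1137  0.1899] R [[-0.953, 0.303, -0.0], [0.303, 0.953, -0.003], [-0.001, -0.003, -1.0]] t 11.45 g 0.251 F [-0.01 -0.74 -1.86]
(0.6765, -0.11, 0.15) -> [-1.4  4.4 39.8]
[407. 216.] [360.  47.] [187. 117.] [254. 267.]
```

View pics/w8.png

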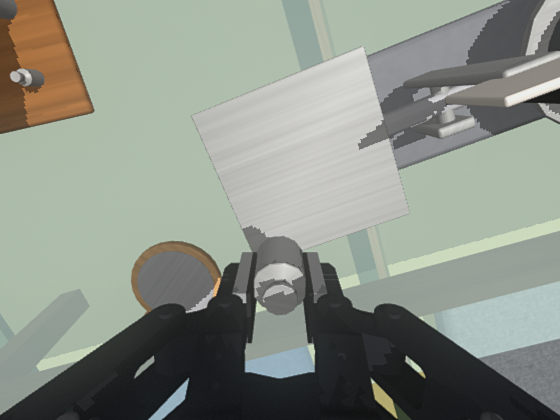

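The wrist view shows the square pan exactly where I predicted, with corners near (407,213), (363,47) and (192,116). I'll lower the weight slowly.

Emit:
carry_out(
  moves=[
    [[-1,4,10],0,0.15],
    [[-1,4,25],0,0.15],
    [[-1,4,40],0,0.15],
    [[-1,4,50],0,0.15],
    [[-1,4,54],0,0.15],
    [[-1,4,56],0,0.15],
    [[-1,4,58],0,0.15],
    [[-1,4,59],0,0.15],
    [[-1,4,60],0,0.15],
    [[-1,4,61],0,0.15],
    [[-1,4,62],0,0.15],
    [[-1,4,62],0,0.15],
    [[-1,4,62],0,0.15],
  ],
)

```text
clock: 12.58
position: [0.6766, -0.1103, 0.1283]
ee_rot: [0.001, 0.153, 0.988, -0.001]
contact_force: [0.9, -1.0, 0.7]
grip_width: 0.25
```

```bash
python3 - <<'E'
from h import *
sh(); snap('wrist','w9')
E
```

```text
pos [ 0.6766 -0.1103  0.1283] R [[-0.953, 0.303, 0.001], [0.303, 0.953, -0.003], [-0.002, -0.002, -1.0]] t 12.58 g 0.25 F [ 0.92 -0.98  0.69]
```

View pics/w9.png

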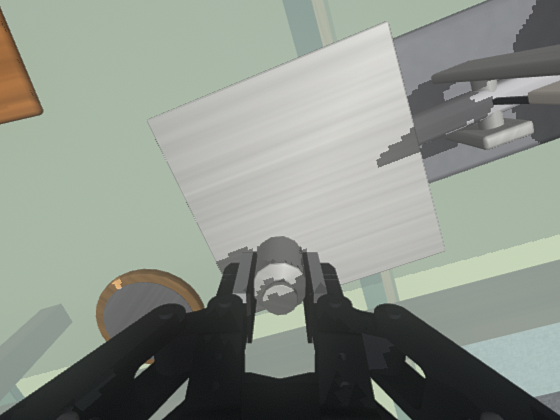

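Emit:
carry_out(
  moves=[
    [[0,0,0],0,0.27],
    [[0,0,0],0,0.3],
    [[0,0,0],0,0.34],
    [[0,0,0],0,0.4],
    [[0,0,0],0,0.42],
    [[0,0,-4],0,0.42],
    [[0,0,-12],0,0.42],
    [[0,0,-28],0,0.42],
    [[0,0,-55],0,0.42],
    [[4,-6,-75],0,0.42],
    [[20,-30,-80],0,0.42],
    [[40,-60,-80],0,0.42],
    [[60,-91,-80],0,0.42],
    [[80,-121,-80],0,0.42],
    [[100,-151,-80],0,0.42],
    [[120,-181,-75],0,0.42],
    [[138,-208,-70],0,0.42],
    [[150,-227,-70],0,0.42],
    [[150,-227,-70],0,0.42],
    [[150,-227,-70],0,0.42],
  ],
)

```text
clock: 14.3
position: [0.4638, -0.2825, 0.1993]
ee_rot: [0.001, 0.155, 0.988, -0.002]
contact_force: [0.9, -0.1, -0.1]
grip_width: 0.422
```

```bash
python3 - <<'E'
from h import *
sh((.4648,-.281,.028)); snap('wrist','w10'); snap('scene','s10')
cv2.imwrite('pics/s10z.png',cv2.resize(V('s10').im[180:280,190:350],None,fx=5,fy=5,interpolation=cv2.INTER_CUBIC))
E
```

```text
pos [ 0.4638 -0.2825  0.1993] R [[-0.952, 0.307, 0.002], [0.307, 0.952, -0.004], [-0.003, -0.003, -1.0]] t 14.3 g 0.422 F [ 0.89 -0.07 -0.09]
(0.4648, -0.281, 0.028) -> [ -0.    2.2 171.3]
```

View pics/w10.png

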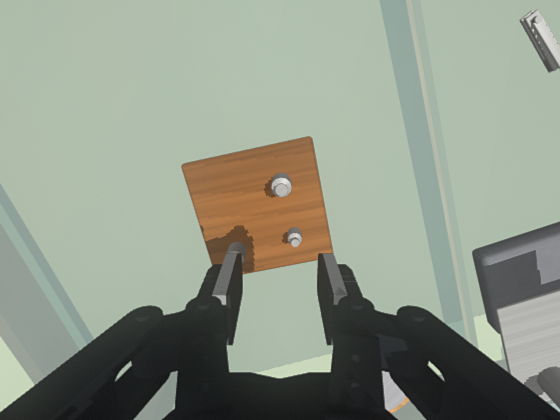

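View pics/s10z.png

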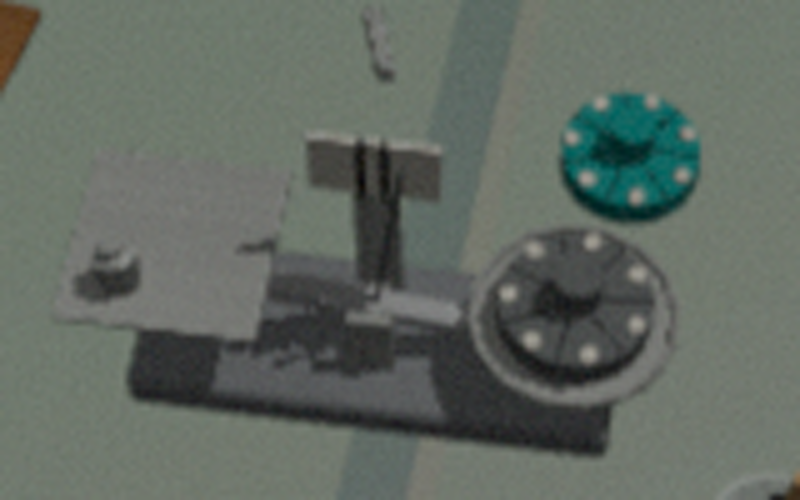

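Only the 50 g weights at (281,187) and (236,248) and the 20 g at (294,238) are left on the tray, and the 100 g stands upright on the square pan. I'll lower over the 50 g and check the force before closing.

```bash
python3 - <<'E'
from h import *
v=V('w10'); print(v.plane(282,188.5,.039)); sh(tuple(v.plane(282,188.5,.039)[:2])+(.030,))
E
```

```text
[ 0.46474774 -0.27965185  0.039     ]
pos [ 0.4662 -0.2805  0.1992] R [[-0.953, 0.302, 0.003], [0.302, 0.953, -0.003], [-0.004, -0.002, -1.0]] t 14.4 g 0.417 F [-0.19  0.16  0.72]
(np.float64(0.4647477356261184), np.float64(-0.2796518471048486), 0.03) -> [  2.3   0.7 169.2]
```

Emit:
carry_out(
  moves=[
    [[0,2,30],0,0.4],
    [[0,2,65],0,0.4],
    [[0,2,100],0,0.4],
    [[0,2,130],0,0.4],
    [[0,2,150],0,0.4],
    [[0,2,162],0,0.4],
    [[0,2,169],0,0.4],
    [[0,2,169],0,0.4],
    [[0,2,169],0,0.4],
  ],
)

```text
clock: 15.15
position: [0.4684, -0.2791, 0.0308]
ee_rot: [0.002, 0.152, 0.988, -0.001]
contact_force: [0.9, 0.6, -0.2]
grip_width: 0.398
```

Emit:
carry_out(
  moves=[
    [[0,0,0],0,0.3],
    [[0,0,0],0,0.22],
    [[0,0,0],0,0.15],
    [[0,0,0],0,0.1],
    [[0,0,0],0,0.1],
    [[0,0,0],0,0.1],
  ],
)

```text
clock: 15.65
position: [0.4695, -0.2797, 0.0323]
ee_rot: [0.004, 0.152, 0.988, -0.002]
contact_force: [-1.2, -0.0, 6.5]
grip_width: 0.188
```

```bash
python3 - <<'E'
from h import *
sh((.645,-.1,.19)); snap('wrist','w11')
E
```

```text
pos [ 0.4695 -0.2797  0.0323] R [[-0.953, 0.301, 0.007], [0.301, 0.954, -0.005], [-0.008, -0.002, -1.0]] t 15.65 g 0.188 F [-1.17 -0.02  6.49]
(0.645, -0.1, 0.19) -> [-114.5  223.9 -157.3]
```

View pics/w11.png

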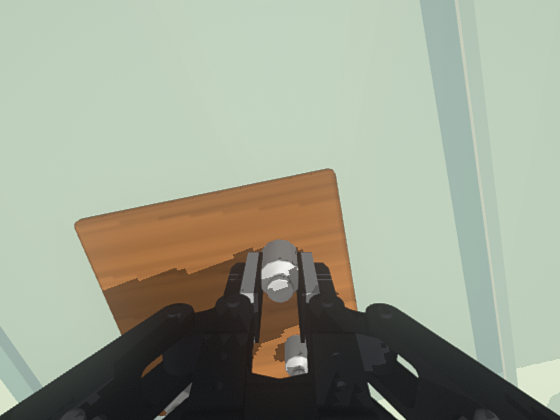

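Emit:
carry_out(
  moves=[
    [[0,0,-8],0,0.1],
    [[0,0,-30],0,0.1],
    [[0,0,-60],0,0.1],
    [[0,0,-95],0,0.1],
    [[-4,8,-130],0,0.1],
    [[-18,35,-152],0,0.1],
    [[-35,67,-157],0,0.1],
    [[-52,100,-157],0,0.1],
    [[-69,133,-157],0,0.1],
    [[-86,166,-157],0,0.1],
    [[-102,197,-157],0,0.1],
    [[-112,216,-157],0,0.1],
    [[-116,224,-157],0,0.1],
    [[-116,224,-157],0,0.1],
    [[-116,224,-157],0,0.1],
    [[-116,224,-157],0,0.1],
  ],
)

```text
clock: 17.03
position: [0.6444, -0.103, 0.1898]
ee_rot: [0.003, 0.154, 0.988, -0.003]
contact_force: [0.4, 0.1, -0.2]
grip_width: 0.19
```

```bash
python3 - <<'E'
from h import *
sh((.6463,-.1005,.124)); snap('wrist','w12')
E
```

```text
pos [ 0.6444 -0.103   0.1898] R [[-0.953, 0.304, 0.005], [0.304, 0.953, -0.006], [-0.007, -0.004, -1.0]] t 17.03 g 0.19 F [ 0.39  0.14 -0.23]
(0.6463, -0.1005, 0.124) -> [-0.6  3.3 65.8]
```

View pics/w12.png

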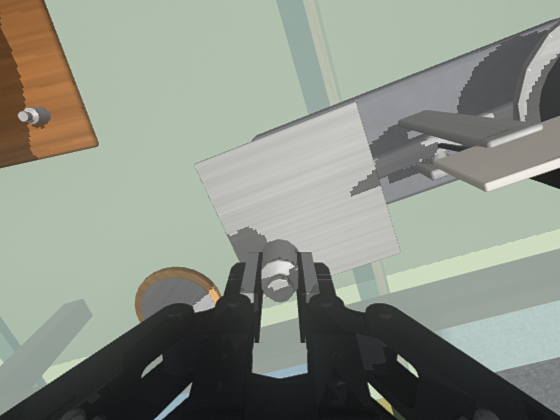

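The wrist view shows the square pan below the held weight, with the two far corners at (196,163) and (357,103). I'll estimate the pan height from their spacing.

```bash
python3 - <<'E'
from h import *
v=V('w12')
cs=[(195.5,163.5),(357,103),(400.5,250.5)]
for z in (.094,.098,.102,.106):
    P=[v.plane(*c,z)[:2] for c in cs]; print(z,[round(np.linalg.norm(P[i]-P[i+1])*1e3,1) for i in (0,1)],np.round((P[0]+P[2])/2,4))
a=V('s10'); # pointer
z=cv2.resize(a.im[200:225,245:285],None,fx=18,fy=18,interpolation=cv2.INTER_CUBIC); cv2.imwrite('pics/p10.png',cv2.convertScaleAbs(z,alpha=1.5))
E
```

```text
0.094 [np.float64(112.6), np.float64(110.7)] [ 0.6469 -0.0862]
0.098 [np.float64(110.6), np.float64(108.7)] [ 0.6454 -0.086 ]
0.102 [np.float64(108.5), np.float64(106.7)] [ 0.644  -0.0859]
0.106 [np.float64(106.5), np.float64(104.7)] [ 0.6426 -0.0857]
```

Emit:
carry_out(
  moves=[
    [[-1,3,15],0,0.1],
    [[-1,3,30],0,0.1],
    [[-1,3,45],0,0.1],
    [[-1,3,53],0,0.1],
    [[-1,3,57],0,0.1],
    [[-1,3,59],0,0.1],
    [[-1,3,61],0,0.1],
    [[-1,3,63],0,0.1],
    [[-1,3,65],0,0.1],
    [[-1,3,66],0,0.1],
    [[-1,3,66],0,0.1],
  ],
)

```text
clock: 18.0
position: [0.6469, -0.101, 0.124]
ee_rot: [0.003, 0.154, 0.988, -0.003]
contact_force: [0.0, 1.0, -0.5]
grip_width: 0.189
```

```bash
python3 - <<'E'
from h import *
sh(); snap('wrist','w13'); snap('scene','s13')
cv2.imwrite('pics/s13z.png',cv2.resize(V('s13').im[180:280,190:350],None,fx=5,fy=5,interpolation=cv2.INTER_CUBIC))
E
```

```text
pos [ 0.6469 -0.101   0.124 ] R [[-0.952, 0.305, 0.006], [0.305, 0.952, -0.006], [-0.008, -0.004, -1.0]] t 18.0 g 0.189 F [ 0.02  1.01 -0.5 ]
```

View pics/w13.png

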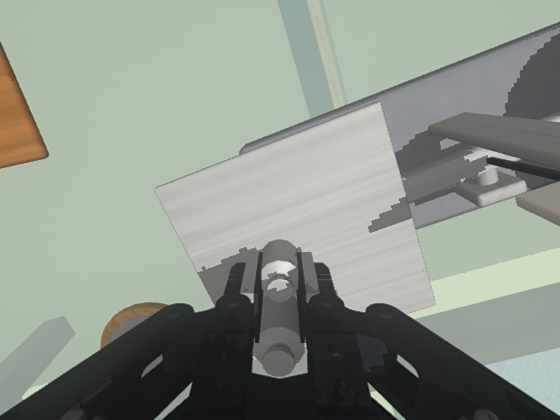

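View pics/s13z.png

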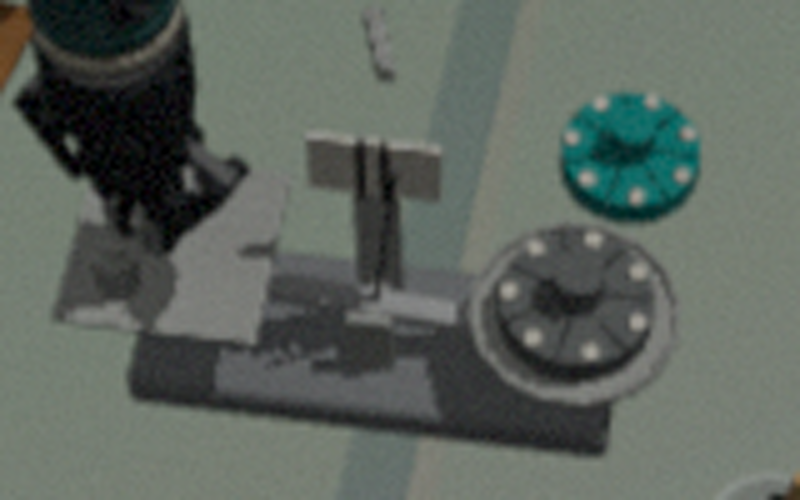

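```bash
python3 - <<'E'
from h import *
v=V('w13')
cs=[(155,188.5),(380.5,102.5),(434.5,305.5)]
for z in (.090,.094,.098,.102):
    P=[v.plane(*c,z)[:2] for c in cs]; print(z,[round(np.linalg.norm(P[i]-P[i+1])*1e3,1) for i in (0,1)],np.round((P[0]+P[2])/2,4))
for n in('s10','s13'):
    z=cv2.resize(V(n).im[200:240,245:285],None,fx=10,fy=10,interpolation=cv2.INTER_CUBIC); cv2.imwrite('pics/p%s.png'%n,cv2.convertScaleAbs(z,alpha=1.5))
a=cv2.imread('pics/ps10.png');b=cv2.imread('pics/ps13.png');cv2.imwrite('pics/pp.png',np.hstack([a,b]))
E
```

```text
0.09 [np.float64(115.4), np.float64(116.0)] [ 0.6498 -0.0878]
0.094 [np.float64(112.5), np.float64(113.1)] [ 0.6478 -0.0875]
0.098 [np.float64(109.6), np.float64(110.2)] [ 0.6458 -0.0872]
0.102 [np.float64(106.7), np.float64(107.3)] [ 0.6438 -0.0869]
```

View pics/pp.png

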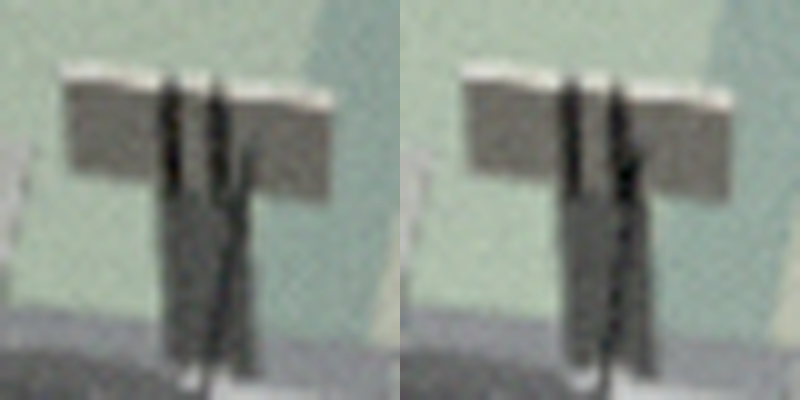

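The pointer moved toward the marks (left crop before, right crop after), so the 50 g is on the pan. I'll ease it down a little further and release.

Emit:
carry_out(
  moves=[
    [[0,0,1],0,0.1],
    [[0,0,2],0,0.1],
    [[0,0,3],0,0.1],
    [[0,0,4],0,0.1],
    [[0,0,5],0,0.1],
    [[0,0,5],0,0.1],
    [[0,0,5],0,0.1],
    [[0,0,5],0,0.22],
    [[0,0,5],0,0.25],
    [[0,0,5],0,0.3],
    [[0,0,5],0,0.36],
    [[0,0,5],0,0.36],
    [[0,0,0],0,0.36],
    [[0,0,-12],0,0.36],
    [[0,0,-30],0,0.36],
    [[0,0,-55],0,0.36],
    [[0,0,-76],0,0.36],
    [[0,0,-76],0,0.36],
  ],
)

```text
clock: 19.6
position: [0.6497, -0.1013, 0.206]
ee_rot: [0.008, 0.154, 0.988, -0.002]
contact_force: [0.9, 0.1, 0.7]
grip_width: 0.361
```

```bash
python3 - <<'E'
from h import *
sh((.5205,-.2865,.2),(.52,-.348,.2))
E
```

```text
pos [ 0.6497 -0.1013  0.206 ] R [[-0.952, 0.305, 0.016], [0.305, 0.952, -0.007], [-0.017, -0.002, -1.0]] t 19.6 g 0.361 F [0.91 0.06 0.72]
(0.5205, -0.2865, 0.2) -> [  66.6 -215.8    5.3]
(0.52, -0.348, 0.2) -> [  48.4 -274.5    5.7]
```

Emit:
carry_out(
  moves=[
    [[8,-25,0],0,0.36],
    [[18,-60,0],0,0.36],
    [[30,-97,0],0,0.36],
    [[42,-134,0],0,0.36],
    [[54,-172,0],0,0.36],
    [[63,-205,5],0,0.36],
    [[66,-216,5],0,0.36],
    [[66,-216,5],0,0.36],
    [[66,-216,5],0,0.36],
    [[66,-216,5],0,0.36],
  ],
)

```text
clock: 20.43
position: [0.5227, -0.2848, 0.2006]
ee_rot: [0.009, 0.153, 0.988, -0.002]
contact_force: [0.2, 0.8, 0.8]
grip_width: 0.359
```

```bash
python3 - <<'E'
from h import *
sh(); snap('wrist','w14'); snap('scene','s14'); snap('side','d14')
ims=[]
for n in('s10','s14','scene0'):
    o=13 if n=='scene0' else 0
    z=cv2.resize(V(n).im[200:240,245:285],None,fx=6.6,fy=10,interpolation=cv2.INTER_CUBIC); ims.append(cv2.convertScaleAbs(z,alpha=1.5))
cv2.imwrite('pics/pp14.png',np.hstack(ims))
cv2.imwrite('pics/s14z.png',cv2.resize(V('s14').im[180:280,190:350],None,fx=5,fy=5,interpolation=cv2.INTER_CUBIC))
E
```

```text
pos [ 0.5227 -0.2848  0.2006] R [[-0.953, 0.302, 0.017], [0.302, 0.953, -0.006], [-0.018, -0.001, -1.0]] t 20.43 g 0.359 F [0.17 0.81 0.76]
```

View pics/pp14.png

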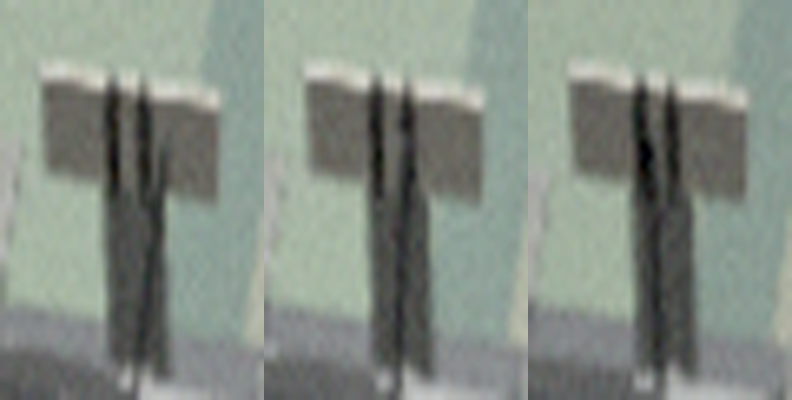

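View pics/s14z.png

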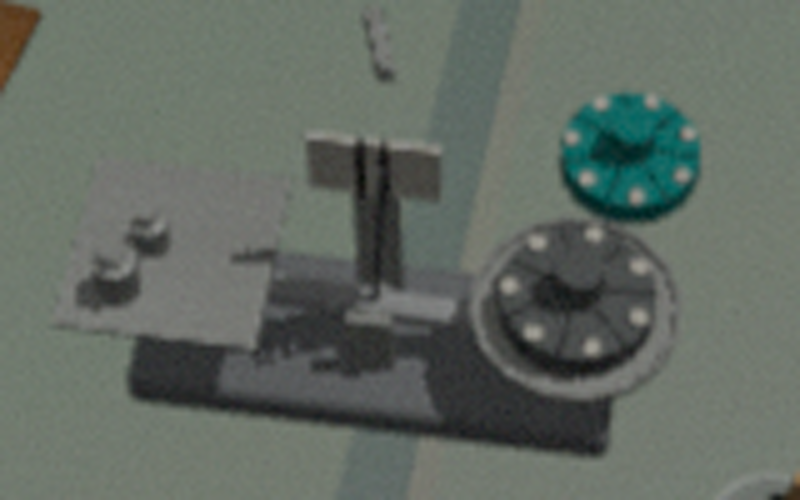

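View pics/w14.png

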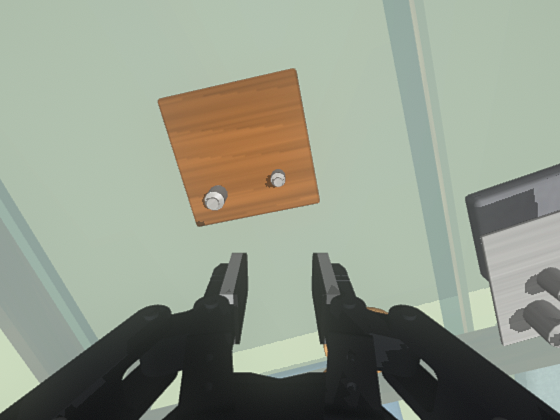

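The pointer now sits at the right-hand mark. I'll work out the residual from how far the square pan's corners have risen since the empty-balance pictures.

```bash
python3 - <<'E'
from h import *
def z(im,x0,x1,y0,y1,k): return cv2.convertScaleAbs(cv2.resize(im[y0:y1,x0:x1],None,fx=k,fy=k,interpolation=cv2.INTER_CUBIC),alpha=1.3)
A=z(V('scene0').im,195,255,205,255,6.6);B=z(V('s14').im,195,255,205,255,6.6)
cv2.imwrite('pics/c1.png',np.hstack([A,B]))
A=z(V('side0').im,265,335,225,285,5.7);B=z(V('d14').im,265,335,225,285,5.7)
cv2.imwrite('pics/c2.png',np.hstack([A,B]))
# column profile across scale plate rows near tip
for n in('scene0','s10','s14'):
    g=V(n).im.astype(float).sum(2)/3
    for r in (213,215,217,219): print(n,r,g[r,256:278].round().astype(int).tolist())
E
```

```text
scene0 213 [66, 65, 67, 64, 58, 28, 23, 46, 64, 50, 25, 32, 60, 65, 66, 64, 66, 64, 62, 64, 69, 67]
scene0 215 [64, 65, 68, 65, 66, 37, 8, 5, 50, 55, 20, 32, 61, 67, 61, 67, 67, 65, 65, 65, 65, 68]
scene0 217 [74, 74, 68, 75, 68, 38, 15, 16, 46, 56, 32, 25, 59, 64, 71, 63, 66, 65, 69, 64, 67, 66]
scene0 219 [107, 111, 111, 111, 81, 46, 32, 17, 31, 49, 31, 41, 53, 67, 86, 81, 71, 75, 75, 68, 71, 73]
s10 213 [65, 68, 64, 66, 56, 35, 26, 61, 68, 51, 25, 28, 61, 70, 59, 68, 68, 70, 67, 64, 67, 67]
s10 215 [70, 67, 66, 68, 65, 32, 18, 60, 67, 59, 24, 32, 62, 47, 53, 63, 68, 69, 67, 64, 69, 72]
s10 217 [78, 76, 76, 72, 73, 44, 14, 58, 66, 62, 31, 25, 59, 39, 52, 67, 66, 62, 62, 71, 65, 70]
s10 219 [114, 113, 114, 114, 83, 42, 31, 49, 50, 59, 36, 44, 40, 44, 83, 84, 76, 78, 74, 71, 70, 73]
s14 213 [65, 70, 64, 66, 59, 30, 20, 61, 69, 61, 38, 38, 64, 68, 68, 68, 69, 65, 69, 70, 65, 69]
s14 215 [67, 63, 70, 69, 67, 38, 9, 60, 69, 58, 34, 33, 60, 62, 71, 69, 68, 69, 70, 71, 67, 71]
s14 217 [78, 78, 76, 76, 77, 43, 18, 58, 67, 51, 29, 20, 60, 69, 71, 67, 69, 65, 64, 71, 63, 66]
s14 219 [112, 113, 113, 114, 84, 49, 29, 53, 56, 47, 23, 42, 52, 72, 87, 80, 82, 80, 74, 77, 76, 74]
```

View pics/c1.png

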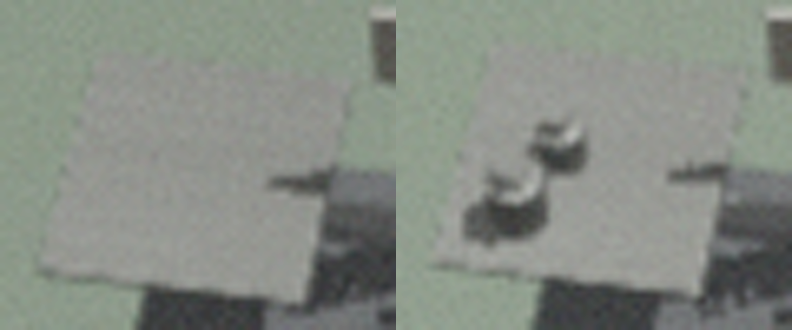

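View pics/c2.png

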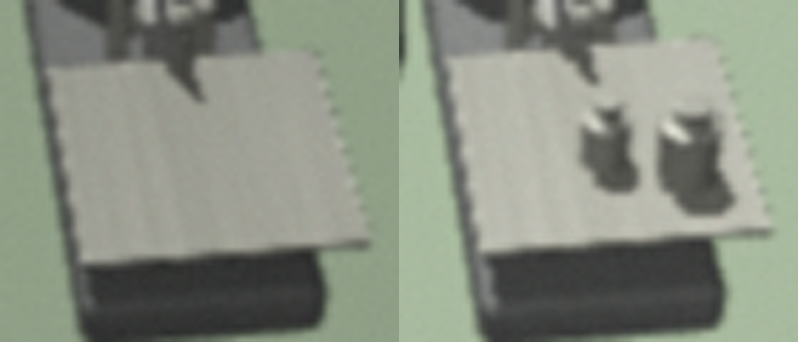

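```bash
python3 - <<'E'
from h import *
a=V('scene0');b=V('side0');p=np.array([.66,-.14,.088])
print('side px/mm',(b.proj(p+[0,0,.01])-b.proj(p))/10,'scene',(a.proj(p+[0,0,.01])-a.proj(p))/10)
# pointer tip versus theta, pivot approx middle x +0.0?, z .062, r .13
for x in(.63,.64):
  for th in(0,.03,.045,.06,.075,.09,.105,.135): print(x,th,a.proj([x-.055*.13*np.sin(th),.021+.13*np.sin(th),.062+.13*np.cos(th)]).round(2),end=' ')
  print()
# shift between images by edge correlation on pan front edge (side)
g0=V('side0').im.astype(float).mean(2);
for n in('d14','d5','d4'):
  g1=V(n).im.astype(float).mean(2)
  for u in(285,290,295,300,305,310,315):
    f=lambda g:[(lambda s:(s*np.arange(s.size)).sum()/s.sum())(np.clip(-np.diff(g[262:277,u-2:u+3].mean(1)),3,None)-3)+262.5]
    print(n,u,np.round(f(g0)[0]-f(g1)[0],2),end=' ')
  print()
E
```

```text
side px/mm [ 0.02671884 -0.33365643] scene [-0.0500445  -0.19993735]
0.63 0 [263.79 210.32] 0.63 0.03 [265.32 210.51] 0.63 0.045 [266.08 210.61] 0.63 0.06 [266.85 210.72] 0.63 0.075 [267.61 210.84] 0.63 0.09 [268.37 210.97] 0.63 0.105 [269.14 211.1 ] 0.63 0.135 [270.66 211.38] 
0.64 0 [262.94 213.51] 0.64 0.03 [264.48 213.7 ] 0.64 0.045 [265.24 213.8 ] 0.64 0.06 [266.01 213.92] 0.64 0.075 [266.78 214.03] 0.64 0.09 [267.55 214.16] 0.64 0.105 [268.31 214.29] 0.64 0.135 [269.84 214.57] 
d14 285 2.26 d14 290 2.09 d14 295 2.09 d14 300 2.23 d14 305 2.01 d14 310 2.17 d14 315 2.13 
d5 285 5.83 d5 290 5.46 d5 295 5.8 d5 300 5.6 d5 305 5.47 d5 310 5.83 d5 315 5.46 
d4 285 5.07 d4 290 5.0 d4 295 5.21 d4 300 5.34 d4 305 5.68 d4 310 5.76 d4 315 5.17
```

The square pan's front edge rose 2.14 px, against 5.6 px at the stop, so about 0.06 rad or 40 g remains. The organizer is near 190 g, so the second 50 g (200 g in all) fits, while the 20 g would be borderline.

```bash
python3 - <<'E'
from h import *
v=V('w14'); cv2.imwrite('pics/w14z.png',cv2.resize(v.im[165:225,190:300],None,fx=7,fy=7))
h=v.plane(213,202.5,.039);print(h, v.plane(278,182,.033)); sh((h[0],h[1],.12),(h[0],h[1],.03))
E
```

```text
[ 0.52021607 -0.34610439  0.039     ] [ 0.52126982 -0.2846323   0.033     ]
pos [ 0.5227 -0.2847  0.2003] R [[-0.953, 0.302, 0.017], [0.301, 0.953, -0.006], [-0.018, -0.001, -1.0]] t 20.58 g 0.36 F [0.1  1.06 0.63]
(np.float64(0.520216074316309), np.float64(-0.3461043911104283), 0.12) -> [-14.8 -59.2  80.7]
(np.float64(0.520216074316309), np.float64(-0.3461043911104283), 0.03) -> [-13.2 -59.1 170.7]
```

View pics/w14z.png

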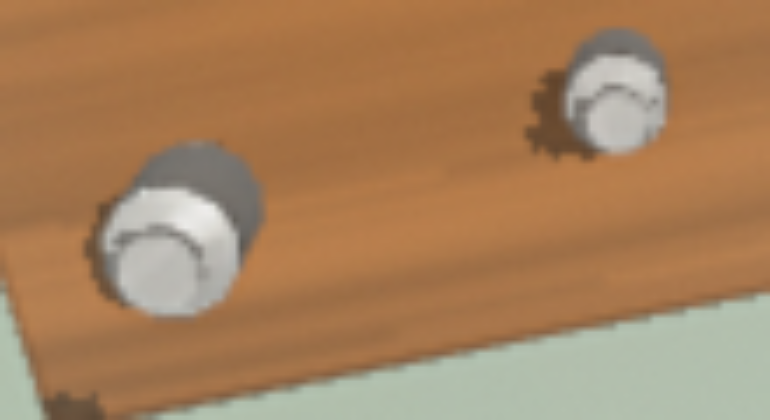

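Emit:
carry_out(
  moves=[
    [[-6,-25,0],0,0.36],
    [[-14,-50,0],0,0.36],
    [[-15,-60,20],0,0.36],
    [[-15,-60,55],0,0.36],
    [[-15,-60,90],0,0.36],
    [[-14,-60,120],0,0.36],
    [[-14,-60,145],0,0.36],
    [[-14,-60,160],0,0.36],
    [[-14,-60,169],0,0.36],
    [[-14,-60,169],0,0.36],
    [[-14,-60,169],0,0.36],
    [[-14,-60,169],0,0.36],
  ],
)

```text
clock: 21.58
position: [0.5219, -0.3474, 0.0328]
ee_rot: [0.01, 0.152, 0.988, -0.002]
contact_force: [-0.2, 0.4, -0.1]
grip_width: 0.364
```

```bash
python3 - <<'E'
from h import *
sh((.5203,-.347,.03)); snap('wrist','w15')
E
```

```text
pos [ 0.5219 -0.3474  0.0328] R [[-0.953, 0.301, 0.019], [0.301, 0.954, -0.007], [-0.02, -0.002, -1.0]] t 21.58 g 0.364 F [-0.17  0.39 -0.12]
(0.5203, -0.347, 0.03) -> [ 1.7 -0.1  2.8]
```

View pics/w15.png

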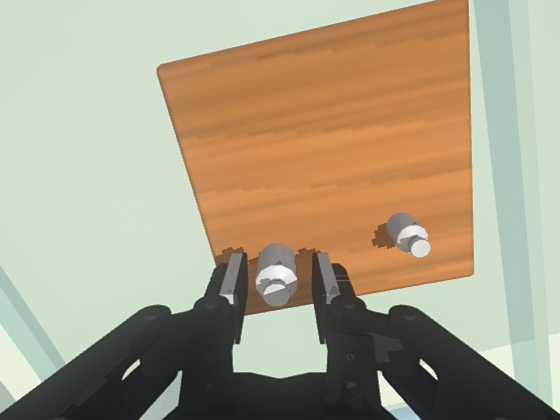

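The 50 g stands centred between the pads, and the 20 g is clear at (412,240). Closing.

Emit:
carry_out(
  moves=[
    [[2,0,1],0,0.3],
    [[2,0,1],0,0.22],
    [[2,0,1],0,0.15],
    [[2,0,1],0,0.1],
    [[2,0,1],0,0.1],
    [[2,0,1],0,0.1],
  ],
)

```text
clock: 22.13
position: [0.5204, -0.3475, 0.0333]
ee_rot: [0.011, 0.152, 0.988, -0.003]
contact_force: [-1.4, 0.3, 6.6]
grip_width: 0.188
```

```bash
python3 - <<'E'
from h import *
s=robot.sense(); d=np.array([.5203,-.347])-s['position'][:2]; print('off',d)
for T in [(.6085,-.090)]: sh((T[0]-d[0],T[1]-d[1],.19))
v=V('w14'); print([v.plane(545,275,.085),v.plane(530,310,.09)]) 
E
```

```text
off [-9.37114588e-05  4.60598335e-04]
pos [ 0.5204 -0.3475  0.0333] R [[-0.953, 0.301, 0.02], [0.301, 0.953, -0.008], [-0.022, -0.002, -1.0]] t 22.13 g 0.188 F [-1.42  0.31  6.59]
(np.float64(0.6085937114587758), np.float64(-0.09046059833502643), 0.19) -> [ -10.1  271.3 -157. ]
[array([ 0.64944769, -0.09488151,  0.085     ]), array([ 0.67598122, -0.11208842,  0.09      ])]
```

Emit:
carry_out(
  moves=[
    [[0,0,-8],0,0.1],
    [[0,0,-30],0,0.1],
    [[0,0,-60],0,0.1],
    [[0,0,-95],0,0.1],
    [[0,8,-130],0,0.1],
    [[-2,38,-152],0,0.1],
    [[-3,75,-157],0,0.1],
    [[-4,112,-157],0,0.1],
    [[-6,150,-157],0,0.1],
    [[-8,188,-157],0,0.1],
    [[-9,225,-157],0,0.1],
    [[-10,255,-157],0,0.1],
    [[-10,270,-157],0,0.1],
    [[-10,271,-157],0,0.1],
    [[-10,271,-157],0,0.1],
    [[-10,271,-157],0,0.1],
    [[-10,271,-157],0,0.1],
  ],
)

```text
clock: 23.55
position: [0.6074, -0.094, 0.1901]
ee_rot: [0.01, 0.155, 0.988, -0.004]
contact_force: [-0.4, -0.2, -0.7]
grip_width: 0.186
```

```bash
python3 - <<'E'
from h import *
sh((.6085,-.09,.119)); snap('wrist','w16')
E
```

```text
pos [ 0.6074 -0.094   0.1901] R [[-0.952, 0.306, 0.019], [0.305, 0.952, -0.01], [-0.022, -0.004, -1.0]] t 23.55 g 0.186 F [-0.37 -0.19 -0.71]
(0.6085, -0.09, 0.119) -> [ 1.7  4.4 71. ]
```

View pics/w16.png

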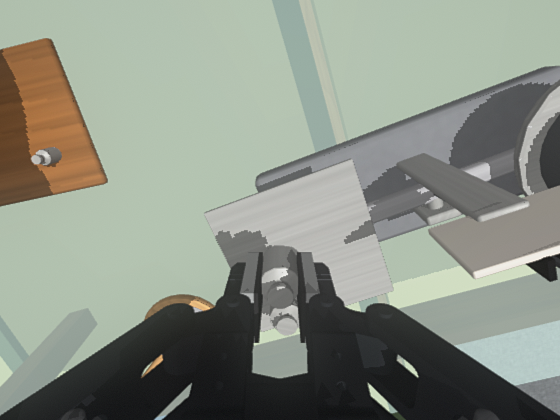

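Emit:
carry_out(
  moves=[
    [[2,4,15],0,0.1],
    [[2,4,32],0,0.1],
    [[2,4,48],0,0.1],
    [[2,4,58],0,0.1],
    [[2,4,63],0,0.1],
    [[2,4,65],0,0.1],
    [[2,4,67],0,0.1],
    [[2,4,68],0,0.1],
    [[2,4,69],0,0.1],
    [[2,4,70],0,0.1],
    [[2,4,71],0,0.1],
    [[2,4,72],0,0.1],
    [[2,4,73],0,0.1],
    [[2,4,74],0,0.1],
    [[2,4,75],0,0.1],
    [[2,4,75],0,0.1],
    [[2,4,75],0,0.1],
  ],
)

```text
clock: 25.02
position: [0.6082, -0.09, 0.115]
ee_rot: [0.01, 0.155, 0.988, -0.003]
contact_force: [-0.8, 0.4, 0.4]
grip_width: 0.19
```

```bash
python3 - <<'E'
from h import *
sh(); snap('wrist','w17')
E
```

```text
pos [ 0.6082 -0.09    0.115 ] R [[-0.952, 0.305, 0.019], [0.305, 0.952, -0.01], [-0.021, -0.003, -1.0]] t 25.02 g 0.19 F [-0.85  0.44  0.4 ]
```

View pics/w17.png

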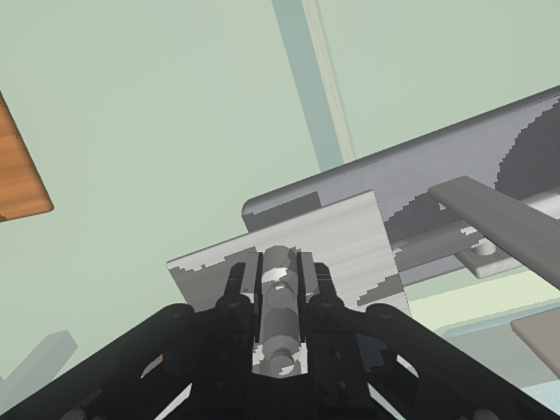

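Force is up about 1.1 N, so the weight is on the pan. Releasing and backing up.

Emit:
carry_out(
  moves=[
    [[0,0,1],0,0.1],
    [[0,0,2],0,0.1],
    [[0,0,2],0,0.1],
    [[0,0,2],0,0.22],
    [[0,0,2],0,0.25],
    [[0,0,2],0,0.3],
    [[0,0,2],0,0.34],
    [[0,0,2],0,0.34],
    [[0,0,-3],0,0.34],
    [[0,0,-14],0,0.34],
    [[0,0,-32],0,0.34],
    [[0,0,-60],0,0.34],
    [[0,0,-95],0,0.34],
    [[0,0,-130],0,0.34],
    [[0,-20,-140],0,0.34],
    [[20,-50,-140],0,0.34],
    [[50,-80,-140],0,0.34],
    [[80,-110,-140],0,0.34],
    [[90,-120,-140],0,0.34],
    [[90,-120,-140],0,0.34],
  ],
)

```text
clock: 26.73
position: [0.4779, -0.1783, 0.2542]
ee_rot: [0.009, 0.158, 0.987, -0.004]
contact_force: [-0.8, -0.6, 0.9]
grip_width: 0.338
```

Emit:
carry_out(
  moves=[
    [[0,0,0],0,0.34],
    [[0,0,0],0,0.34],
    [[0,0,0],0,0.34],
    [[0,0,0],0,0.34],
    [[0,0,0],0,0.34],
    [[0,0,0],0,0.34],
  ],
)

```text
clock: 27.23
position: [0.4787, -0.1777, 0.254]
ee_rot: [0.009, 0.157, 0.987, -0.004]
contact_force: [0.5, 0.1, -0.2]
grip_width: 0.339
```

```bash
python3 - <<'E'
from h import *
sh(); snap('scene','s18'); snap('side','d18'); snap('wrist','w18')
def z(im,x0,x1,y0,y1,k): return cv2.convertScaleAbs(cv2.resize(im[y0:y1,x0:x1],None,fx=k,fy=k,interpolation=cv2.INTER_CUBIC),alpha=1.4)
cv2.imwrite('pics/f1.png',z(V('s18').im,190,350,180,280,5)); cv2.imwrite('pics/f2.png',z(V('d18').im,180,360,150,290,4.2))
cv2.imwrite('pics/f3.png',np.hstack([z(V(n).im,245,285,200,240,6.6) for n in('scene0','s14','s18')]))
for n in('scene0','s14','s18'):
    g=V(n).im.astype(float).sum(2)/3
    for r in (215,217,219): print(n,r,g[r,256:278].round().astype(int).tolist())
g0=V('side0').im.astype(float).mean(2); g1=V('d18').im.astype(float).mean(2)
for u in(285,290,295,300,305,310,315):
    f=lambda g:[(lambda s:(s*np.arange(s.size)).sum()/s.sum())(np.clip(-np.diff(g[262:277,u-2:u+3].mean(1)),3,None)-3)+262.5]
    print(u,np.round(f(g0)[0]-f(g1)[0],2),end=' ')
E
```

```text
pos [ 0.4787 -0.1777  0.254 ] R [[-0.95, 0.311, 0.017], [0.311, 0.95, -0.01], [-0.019, -0.004, -1.0]] t 27.23 g 0.339 F [ 0.5   0.11 -0.18]
scene0 215 [64, 65, 68, 65, 66, 37, 8, 5, 50, 55, 20, 32, 61, 67, 61, 67, 67, 65, 65, 65, 65, 68]
scene0 217 [74, 74, 68, 75, 68, 38, 15, 16, 46, 56, 32, 25, 59, 64, 71, 63, 66, 65, 69, 64, 67, 66]
scene0 219 [107, 111, 111, 111, 81, 46, 32, 17, 31, 49, 31, 41, 53, 67, 86, 81, 71, 75, 75, 68, 71, 73]
s14 215 [67, 63, 70, 69, 67, 38, 9, 60, 69, 58, 34, 33, 60, 62, 71, 69, 68, 69, 70, 71, 67, 71]
s14 217 [78, 78, 76, 76, 77, 43, 18, 58, 67, 51, 29, 20, 60, 69, 71, 67, 69, 65, 64, 71, 63, 66]
s14 219 [112, 113, 113, 114, 84, 49, 29, 53, 56, 47, 23, 42, 52, 72, 87, 80, 82, 80, 74, 77, 76, 74]
s18 215 [64, 71, 64, 70, 64, 39, 14, 48, 64, 57, 25, 32, 64, 69, 67, 66, 65, 67, 70, 67, 69, 68]
s18 217 [81, 79, 75, 73, 77, 45, 15, 43, 63, 60, 34, 23, 58, 70, 69, 67, 69, 69, 65, 66, 65, 65]
s18 219 [114, 111, 115, 112, 84, 44, 30, 27, 49, 52, 30, 44, 57, 75, 88, 80, 76, 78, 75, 76, 71, 74]
285 -0.32 290 -0.84 295 -0.48 300 -0.54 305 -0.8 310 -0.33 315 -0.81
```

View pics/f1.png

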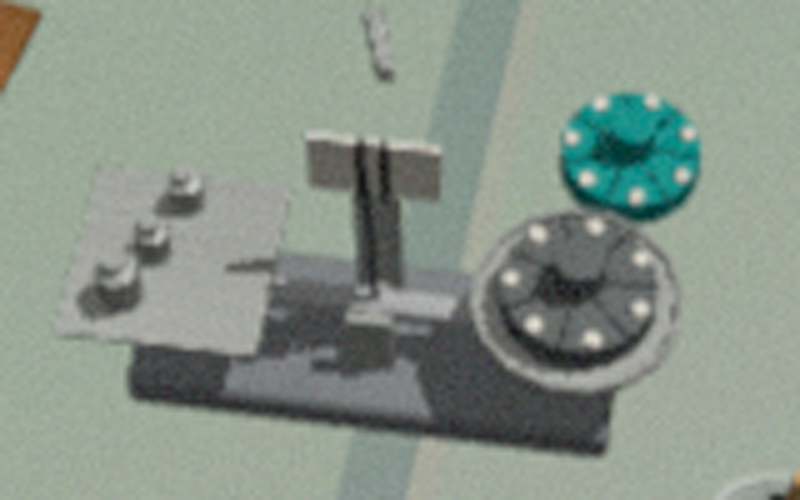

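View pics/f2.png

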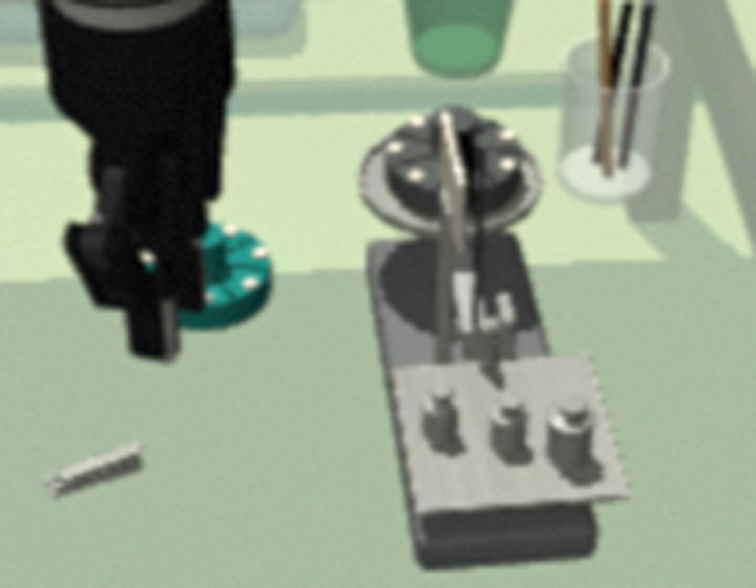

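View pics/f3.png

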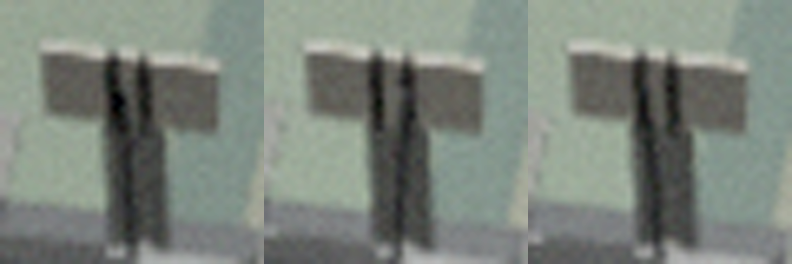

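View pics/w18.png

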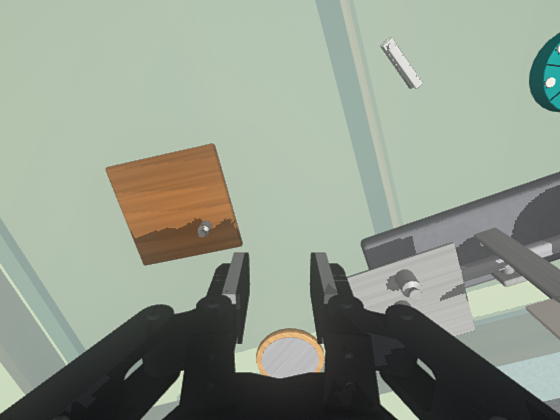

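```bash
python3 - <<'E'
from h import *
sh(); print(robot.finish_job())
E
```

```text
pos [ 0.4782 -0.178   0.254 ] R [[-0.95, 0.312, 0.016], [0.311, 0.95, -0.01], [-0.019, -0.004, -1.0]] t 27.38 g 0.342 F [-0.3   0.39 -0.41]
the job is handed in; nothing more can be done
None
```

I set the grey organizer flat in the middle of the round pan and let go, then stood the 100 g and both 50 g weights on the square pan. The 20 g weight is still on its tray, and I handed the job in at 27.4 s.

**Level:** With 200 g on, the tilt measured from the square pan's height is between -0.008 and -0.017 rad, against a limit of ±0.03. That puts the organizer at about 190 g. The range comes from whether the empty balance started exactly level.

**Pointer:** It could not be read on its own in the last scene view. The pointer stands in front of the plate, so from that camera it appears to overlap the left mark, much as it did on the empty balance. The level result therefore rests mainly on the pan height. An early height estimate, from the pan's size in the wrist view, suggested a lighter organizer (about 155 g). I set it aside because the contact height and the pointer readings disagreed with it.

**Other things on the table:** The last pictures show all three weights upright and the gripper clear. The other things showed no sign of having moved.

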